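# Walk the die block round to the fence

## Task

Walk the heavy aluminium die block round by pushing its corners with the fingertips until one of its long sides lies flat against the near face of the steel fence, wholly between the two yellow lines, and leave it there. Turn it nearly square to the fence (within about ten degrees) before it touches, so that no corner digs into the fence, and keep it flat on the bench: it is only pushed, never lifted or tipped. Leave the other things on the bench where they are.

Things in the scene. Friction and masses are not known exactly. Their poses are not given: they have to be found in the camera images.
- die_block: loose aluminium die block, 90 x 120 x 36 mm high, 0.75 to 1 kg, flat top with a dark round spot and four screw holes. Origin: centre of its underside; z up, own y along its 120 mm length, own x along its 90 mm width (long sides 45 mm from the origin; either may go to the fence). Starts 35 to 90 degrees off square, centre 125 to 145 mm before the fence face. Slides at 4 to 12 N.
- fence: fixed steel bar, 250 mm long, 16 thick, 32 high, with a lower foot plate and bolts to 70 mm behind its face. Origin: foot of its near working face, mid-length; own x into the bar, away from the robot, own y along the bar, z up. Yellow lines (8 mm wide) cross it at own y = -89 and +89 mm: the block is between them when its centre is within 25 mm of own y = 0.
- gear: loose grey spur gear, 60 mm across, 14 mm high; origin at the centre of its underside; to be left alone
- pin_dark: loose dark turned pin standing upright, 25 mm across, 63 mm high; origin at the centre of its underside; to be left alone
- bearing_ring: loose grey bearing ring on the green mat (whose edge, a step of 2.5 mm up, runs along world y = -0.02), 52 mm across, 15 mm high; origin at the centre of its underside; to be left alone
- grease_tin: loose flat tin with a green side and a grey lid, 64 mm across, 31 mm high; origin at the centre of its underside; to be left alone
- parts_bin: loose open blue bin of washers, 110 (x) x 150 (y) x 50 mm high; origin at the centre of its underside; to be left alone
- brush: loose flat brush lying on the green mat, 185 mm long, 14 mm high; to be left alone
There are look-alikes about, which are no part of the job. Of the things that look like the die_block, the largest one is meant.

How it is judged:
By the outcome, as a careful person would: the job done as asked, in the order asked, and still so for the second after the job is handed in, with the robot touching nothing.
It also fails if it takes over 67 s, if anything falls off the work surface, if the arm or the gripper's body presses on something with over 40 N, if the wrist force passes 120 N, or if a joint passes its speed limit or range.

## Robot

A 6-joint arm with a two-finger parallel gripper is mounted at the origin on a cart in front of the work surface, level with it; the furniture and walls round the work are solid. World frame = base frame: x ahead of the robot, y to its left, z up, the work surface at z = 0. Lengths are in m, angles in rad, forces in N, time in s.
With the tool pointing down it reaches from about 0.375 to 0.9 m from the base axis. Payload 3.1 kg.
Tool frame: the origin (TCP) lies at the very end of the fingers, on their centre line; the grasp point (between the pads) lies 19 mm behind it (tcp_to_grasp is the distance from the TCP to the grasp point, in m); z points along the fingers, y is the direction in which the jaws open and shut (so a half turn about z gives the same grasp; the last joint's range is limited). The gripper opens to 85 mm and grips with 20 to 120 N. Pads are 22 mm wide; open, the fingers measure 114 mm over their backs; the gripper's body (76 mm by 85 mm) begins 54 mm behind the grasp point. The pads swing forward as they close: fully open they stand 13 mm farther back than shut.
Start: joints at [1.143, 0.527, 1.433, -0, 1.181, -0.178], TCP at [0.154, 0.606, 0.231] pointing down, gripper open.
Joint ranges: [-3.08, 3.08], [-0.75, 2.2], [0.22, 2.44], [-1.43, 4.57], [0, 2.65], [-2.85, 2.85]. Speed limits (rad/s): [2.79, 2.79, 3.14, 3.14, 3.14, 3.14].

## Interface

Orientations are given as a unit quaternion [x, y, z, w].
In Python, from station import sense, snapshot, camera_info, sign_off, tcp_to_grasp gives the robot as it stands.
- The arm moves only by the shell command python3 -m inch 'ROWS' [FORCE]. ROWS is JSON, a list of rows, each a list of 3 entries, a list of its own where there are three numbers: the closure, from -1 (fully open) to 1 (shut), so that 0 is half open, then the shift along the tool's x, y, z normalised to -1 to 1, where 1 is 10 cm, then the turn, a rotation vector about the tool's x, y, z normalised to -1 to 1, where 1 is 360 degrees. In form: [[jaw, [dx, dy, dz], [ax, ay, az]], ...]. A call has 1 to 20 rows; each row is the pose to reach, as a shift and turn from the pose commanded when the call began, along the tool's axes at that moment, turning the shorter way round; what a row does not reach only later rows make up. A row lasts 1/10 s, in which the tool goes at most 50 mm and 8.59 degrees, less where a joint would pass 70% of its speed; a pose out of reach is approached as far as the arm can. A call with a number of a shift or a turn outside -1 to 1 is refused whole. A call with a gripper value outside its range is refused whole. The fingers move at their own pace and stop on an object; FORCE is the grip in N (left out, the last holds). Time passes only in rows, so rows that repeat a pose let the fingers close. It gives the time, the measured TCP pose, the force and the opening at its end, in the units of the state.
- sense(): the state, without advancing time (a new reading comes with each control period).
- snapshot(name): name is "side" or "top" or "wrist"; returns (picture, depth): 420x560x3 uint8, blue, green, red; 420x560 float32, m along the optical axis (not along the pixel's ray), 0 where there is no reading.
- camera_info(name): a dict with "K" (3x3 intrinsics, pixels), "origin" and "orientation" of the camera in the world. Camera axes: x right, y down, z forward; pixel columns grow to the right and rows downward; lengths in m; the calibration is good to about 2 mm. The wrist camera is an equidistant fisheye: a pixel r from the principal point sees the ray r / f radians off the axis. A picture is of the moment at which its call begins: read the wrist's pose just before it. camera_info takes no time and is no camera call; for the wrist camera it gives the pose at the moment of the call.
- sign_off(): hands the job in, once; it reports no verdict.
The state is a dict: "t": time; "q": joint angles; "qd": joint speeds; "tau": joint torques, N m; "tcp_pos": TCP position; "tool_rot": TCP orientation; "force": force on the tool from outside, world axes, zero at the start; "ft_torque": the same for the moment, N m; "finger_gap": opening from 0.0 (shut) to 1.0 (fully open).
Only numpy, scipy, OpenCV 4.12 (cv2) and the standard library are available. Lean on these libraries where they do the work, as an engineer would, in place of code of your own. Each camera call takes 0.05 s, during which the arm holds its last target.

## Working session

There is one attempt and no reset: what is moved stays moved. The work goes in short steps, Python scripts to look and compute and a shell command to move; the robot and the scene stay as the last step left them, time stands still between calls to the robot, and variables do not carry over. Pictures are saved under pics/ and viewed, and the job is handed in when it is done.

```bash
ls; mkdir -p pics
python3 - <<'E'
from station import *
import cv2
print(sense()); print(tcp_to_grasp)
for n in ("top","side"):
    c=camera_info(n); print(n,c)
    p,d=snapshot(n); cv2.imwrite(f"pics/{n}0.png",p); 
    import numpy as np; np.save(f"{n}0.npy",d)
E
```

```text
pics
{'t': 0.0, 'q': array([ 1.14251502e+00,  5.28479299e-01,  1.43391993e+00, -4.06456340e-06,
        1.18137735e+00, -1.78502664e-01]), 'qd': array([-0.00088055, -0.00076706,  0.00061698,  0.00014686,  0.00018769,
       -0.00127925]), 'tau': array([-5.52702804e-04, -4.42354238e+01, -1.78024739e+01, -2.51744568e-04,
        8.22432776e-03, -2.32543350e-06]), 'tcp_pos': array([0.15416378, 0.60494561, 0.23031993]), 'tool_rot': array([ 1.24564076e-01,  9.92210965e-01, -1.04265399e-03, -3.24440630e-04]), 'force': array([ 0.74162141, -0.06512929, -0.02595692]), 'ft_torque': array([-0.00043556,  0.01961425, -0.01655855]), 'finger_gap': 1.0008272785409278}
0.0187
top {'K': array([[412.83229147,   0.        , 280.58723234],
       [  0.        , 412.83229147, 202.87181374],
       [  0.        ,   0.        ,   1.        ]]), 'origin': array([0.4374131 , 0.09155014, 1.23320038]), 'orientation': array([ 0.71744967, -0.69585231,  0.02973679, -0.01308647])}
side {'K': array([[419.91821464,   0.        , 282.38421708],
       [  0.        , 419.91821464, 206.9642108 ],
       [  0.        ,   0.        ,   1.        ]]), 'origin': array([ 0.23428912, -0.81044354,  0.40360364]), 'orientation': array([ 0.81050772, -0.13709332,  0.0810865 , -0.5636556 ])}
```

View pics/top0.png

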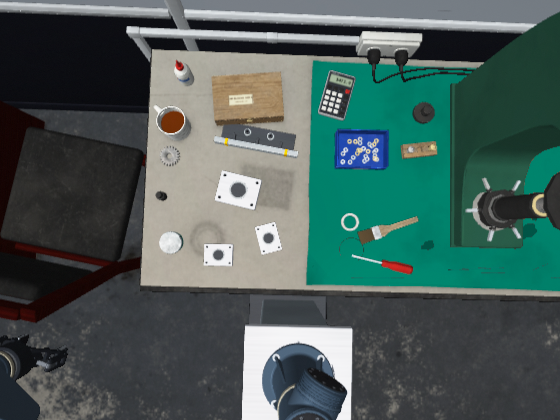

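View pics/side0.png

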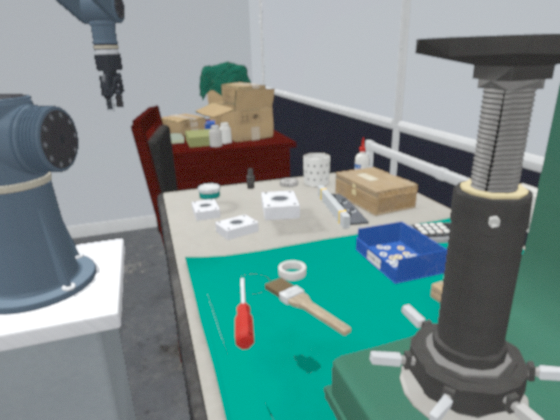

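The die-block candidates are at (238,189), (218,255) and (268,238). The one at (238,189) is clearly the largest, and I'll confirm it in a crop.

```bash
cat > h.py <<'E'
import numpy as np, cv2
from scipy.spatial.transform import Rotation as R
from station import *
def cloud(name,d):
    c=camera_info(name);K=c["K"];v,u=np.mgrid[:420,:560]
    P=np.stack([(u-K[0,2])/K[0,0]*d,(v-K[1,2])/K[1,1]*d,d],-1)
    return P@R.from_quat(c["orientation"]).as_matrix().T+c["origin"]
def pixz(name,u,v,z):
    c=camera_info(name);K=c["K"];r=R.from_quat(c["orientation"]).as_matrix()@np.array([(u-K[0,2])/K[0,0],(v-K[1,2])/K[1,1],1])
    o=c["origin"];return (o+r*(z-o[2])/r[2])[:2]
def proj(name,p):
    c=camera_info(name);q=R.from_quat(c["orientation"]).as_matrix().T@(np.array(p)-c["origin"]);h=c["K"]@q;return h[:2]/h[2]
E
python3 - <<'E'
from h import *
p=cv2.imread("pics/top0.png");d=np.load("top0.npy");X=cloud("top",d)
c=cv2.resize(p[110:280,140:320],None,fx=4.4,fy=3.5*4.4/3.5*0.8,interpolation=cv2.INTER_CUBIC)
c=cv2.resize(p[110:245,140:320],None,fx=4.4,fy=4.4,interpolation=cv2.INTER_CUBIC)
cv2.imwrite("pics/crop0.png",c)
for n,(u,v) in dict(b=(250,180),b2=(218,247),b3=(275,230),f=(250,147),fy1=(222,140),gear=(163,157),pin=(161,196),tin=(171,243),table=(280,150),mat=(400,260)).items(): print(n,X[v,u].round(4))
# block faces: bright pixels
hsv=cv2.cvtColor(p,cv2.COLOR_BGR2HSV)
m=((hsv[...,2]>190)&(hsv[...,1]<40)).astype(np.uint8)
n,l,s,ce=cv2.connectedComponentsWithStats(m)
for i in range(1,n):
    if s[i,4]>150 and 150<s[i,0]<320 and s[i,1]<270 :
        cn=max(cv2.findContours((l==i).astype(np.uint8),0,2)[0],key=cv2.contourArea)
        print(s[i],cv2.minAreaRect(cn), np.array([pixz("top",a,b,.036) for a,b in cv2.boxPoints(cv2.minAreaRect(cn))]).round(4).tolist())
E
```

```text
b [0.5742 0.1553 0.0374]
b2 [0.3773 0.2417 0.0276]
b3 [0.4313 0.0782 0.0282]
f [0.6724 0.1591 0.0302]
fy1 [0.6897 0.2415 0.0332]
gear [0.6367 0.4156 0.0148]
pin [0.5187 0.4072 0.0479]
tin [0.3851 0.3766 0.0315]
table [0.666  0.0707 0.0332]
mat [ 3.528e-01 -2.984e-01  1.000e-04]
[ 184    9  352   19 1808] ((359.3896484375, 19.675861358642578), (351.2787780761719, 7.045557975769043), 2.361374616622925) [[1.0574, 0.3686], [1.0789, 0.3686], [1.0794, -0.6905], [1.0574, -0.6894]]
[228 139  57  15 250] ((255.76129150390625, 145.7891387939453), (57.066776275634766, 4.8435750007629395), 10.491477012634277) [[0.6809, 0.2255], [0.695, 0.2234], [0.67, 0.0584], [0.6558, 0.0606]]
[ 215  170   46   40 1057] ((237.51644897460938, 189.80702209472656), (40.9649543762207, 31.18755340576172), 13.626995086669922) [[0.5123, 0.2576], [0.6013, 0.2398], [0.5769, 0.1232], [0.4879, 0.1416]]
[255 222  27  33 507] ((267.8529968261719, 237.91177368164062), (28.861738204956055, 21.10059928894043), 75.96376037597656) [[0.4397, 0.1389], [0.4563, 0.0802], [0.3762, 0.0575], [0.3598, 0.1161]]
[159 232  22  22 379] ((169.5, 242.5), (21.0, 21.0), 90.0) [[0.4157, 0.4112], [0.4175, 0.3512], [0.3575, 0.3486], [0.3558, 0.4084]]
[203 244  30  22 514] ((217.5, 254.5), (21.0, 29.0), 90.0) [[0.385, 0.284], [0.3874, 0.2008], [0.3274, 0.1986], [0.3251, 0.2815]]
```

View pics/crop0.png

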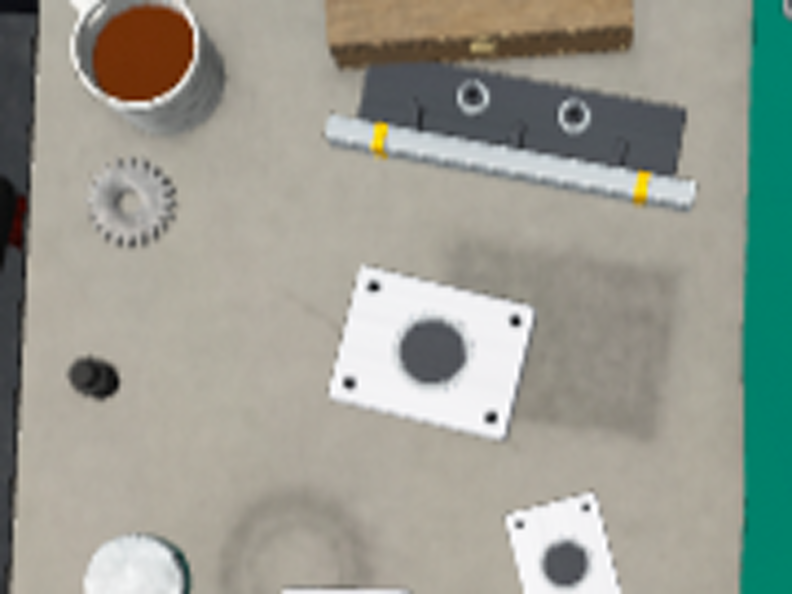

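The large block measures about 119 x 90 mm, so it is the right one. In this picture, though, it looks nearly parallel to the fence, which contradicts the stated start of 35–90° off. I'll check with depth and the side camera.

Run:
```python
from h import *
def rect(X,lo,hi,zl,zh):
    q=X.reshape(-1,3);q=q[(q[:,0]>lo[0])&(q[:,0]<hi[0])&(q[:,1]>lo[1])&(q[:,1]<hi[1])&(q[:,2]>zl)&(q[:,2]<zh)]
    return q
for n in("top","side"):
    d=np.load(n+"0.npy");X=cloud(n,d)
    q=rect(X,(.46,.1),(.625,.30),.031,.042)
    print(n,len(q),np.median(q[:,2]) if len(q) else 0)
    if len(q)>20:print(cv2.minAreaRect((q[:,:2]*1000).astype(np.float32)))
    q=rect(X,(.63,-.05),(.73,.34),.028,.040)
    print(" fence",len(q),cv2.minAreaRect((q[:,:2]*1000).astype(np.float32)))
p=cv2.imread("pics/side0.png");cv2.imwrite("pics/sidecrop.png",cv2.resize(p[170:260,180:360],None,fx=4.4,fy=4.4,interpolation=cv2.INTER_CUBIC))
p=cv2.imread("pics/top0.png");cv2.imwrite("pics/topcrop.png",cv2.resize(p[120:220,200:310],None,fx=6,fy=6,interpolation=cv2.INTER_CUBIC))
```

```text
top 1244 0.036400482914095145
((546.2339477539062, 189.76681518554688), (119.8495864868164, 89.93438720703125), 77.86945343017578)
 fence 453 ((676.5560302734375, 142.7881622314453), (249.45257568359375, 17.157529830932617), 81.41156768798828)
side 579 0.036854605787523476
((546.406005859375, 186.76901245117188), (124.25597381591797, 89.23469543457031), 78.21135711669922)
 fence 253 ((684.2891845703125, 179.74960327148438), (330.378173828125, 24.26740264892578), 79.03644561767578)
```

View pics/sidecrop.png

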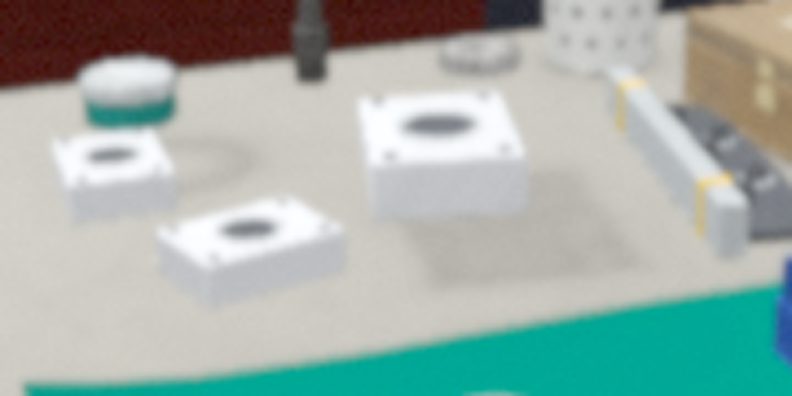

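View pics/topcrop.png

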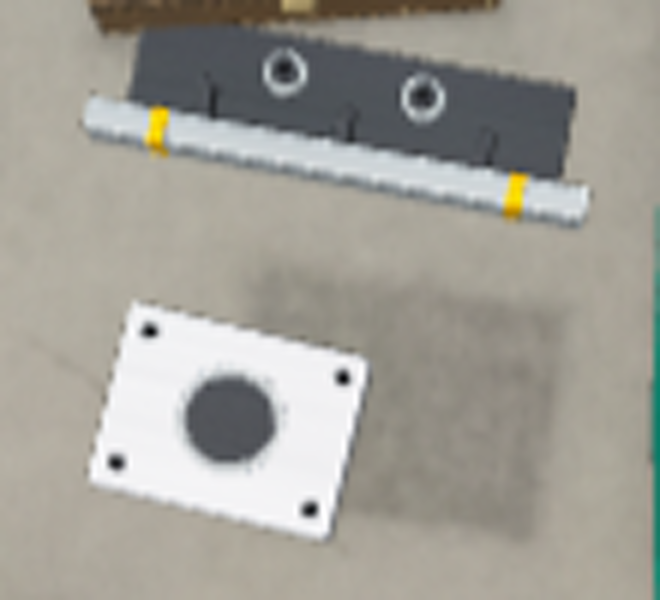

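Top and side views agree. The block is 120 x 90 mm, 128 mm before the face, only about 3.5° off square and +27 mm along the fence. That differs from the stated 35–90°, but I'll go by the measurement. The plan:

1. Push its left short end along the fence with both fingertips, with the tool square to the fence, which also squares the block.
2. Push it forward onto the fence with both fingertips.

First I move over, turning the tool to the fence yaw.

```bash
cat >> h.py <<'E'
F=np.array([.6686,.1440]);N=np.array([np.cos(np.radians(8.59)),-np.sin(np.radians(8.59))]);T=np.array([-N[1],N[0]])
def to(n,t,z,s=None):
    s=s or sense();M=R.from_quat(s["tool_rot"]).as_matrix()
    p=F+n*N+t*T;d=np.array([*p,z])-s["tcp_pos"]
    print("t",round(s["t"],2),"target",p.round(4),"shift units",(M.T@d*10).round(3),"yawY",np.degrees(np.arctan2(M[1,1],M[0,1])).round(2),"tilt",M[2].round(3))
    r=s["tcp_pos"][:2]-F;print("now n,t,z",(r@N).round(4),(r@T).round(4),s["tcp_pos"][2].round(4),"F",s["force"].round(2))
E
python3 -m inch '[[-1,[-0.4,-0.2,0],[0,0,0.117]],[-1,[-0.8,-0.4,0],[0,0,0.234]],[-1,[-1,-0.45,0],[0,0,0.234]],[-1,[-1,-0.45,0],[0,0,0.234]],[-1,[-1,-0.45,0],[0,0,0.234]],[-1,[-1,-0.45,0],[0,0,0.234]],[-1,[-1,-0.45,0],[0,0,0.234]],[-1,[-1,-0.45,0],[0,0,0.234]],[-1,[-1,-0.45,0],[0,0,0.234]],[-1,[-1,-0.45,0],[0,0,0.234]],[-1,[-1,-0.45,0],[0,0,0.234]],[-1,[-1,-0.45,0],[0,0,0.234]]]' && python3 -c "
from h import *
to(-.128,.118,.12)"
```

```text
t: 1.3
tcp_pos: [0.2401, 0.5371, 0.231]
tool_rot: [0.757, 0.653, -0.0, 0.0]
force: [0.4, 0.9, -0.4]
finger_gap: 1.0
t 1.3 target [0.5597 0.2798] shift units [-2.077  3.538  1.11 ] yawY -8.41 tilt [-0.001 -0.    -1.   ]
now n,t,z -0.4824 0.3246 0.231 F [ 0.44  0.89 -0.44]
```

```bash
python3 -m inch '[[-1,[-0.29,0.5,0],[0,0,0]],[-1,[-0.58,1,0],[0,0,0]],[-1,[-0.58,1,0],[0,0,0]]]' >/dev/null
python3 -m inch '[[-1,[-0.29,0.5,0],[0,0,0]],[-1,[-0.58,1,0],[0,0,0]],[-1,[-0.58,1,0],[0,0,0]]]' >/dev/null
python3 -m inch '[[-1,[-0.29,0.5,0.2],[0,0,0]],[-1,[-0.58,1,0.4],[0,0,0]],[-1,[-0.58,1,0.4],[0,0,0]]]' >/dev/null
python3 -m inch '[[-1,[-0.33,0.54,0.35],[0,0,0]],[-1,[-0.33,0.54,0.7],[0,0,0]],[-1,[-0.33,0.54,0.7],[0,0,0]],[-1,[-0.33,0.54,0.7],[0,0,0]]]'
python3 - <<'E'
from h import *
to(-.128,.118,.004)
p,d=snapshot("top");cv2.imwrite("pics/top1.png",cv2.resize(p[110:260,140:320],None,fx=4,fy=4))
E
```

```text
t: 2.6
tcp_pos: [0.5581, 0.28, 0.1199]
tool_rot: [0.758, 0.652, -0.002, -0.001]
force: [-0.5, 0.2, 0.7]
finger_gap: 1.002
t 2.6 target [0.5597 0.2798] shift units [1.000e-03 2.100e-02 1.159e+00] yawY -8.55 tilt [-0.001 -0.004 -1.   ]
now n,t,z -0.1296 0.118 0.1199 F [-0.52  0.17  0.71]
```

View pics/top1.png

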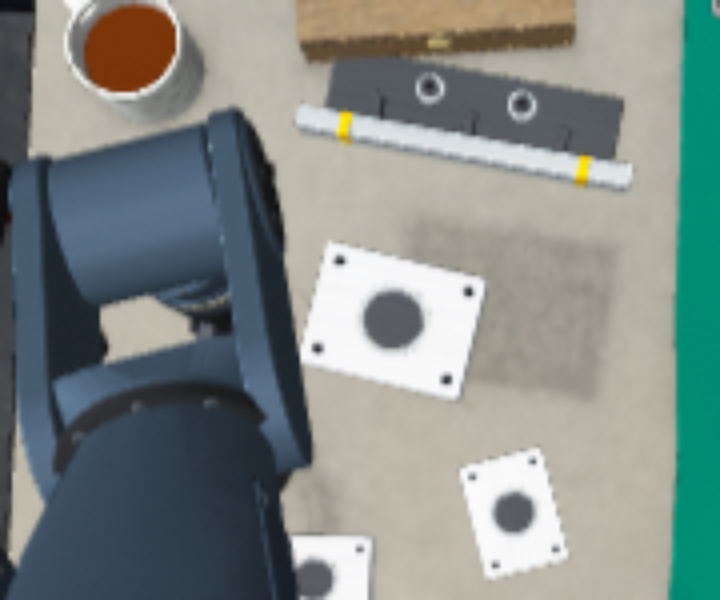

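```bash
python3 -m inch '[[-0.2,[0,0.02,0.3],[0,0,0]],[-0.2,[0,0.02,0.6],[0,0,0]],[-0.2,[0,0.02,0.9],[0,0,0]],[-0.2,[0,0.02,0.9],[0,0,0]]]' 40 >/dev/null
python3 -m inch '[[-0.2,[0,0,0.1],[0,0,0]],[-0.2,[0,0,0.22],[0,0,0]],[-0.2,[0,0,0.22],[0,0,0]],[-0.2,[0,0,0.22],[0,0,0]]]'
python3 - <<'E'
from h import *
to(-.128,.070,.008)
p,d=snapshot("side");cv2.imwrite("pics/side1.png",cv2.resize(p[130:260,180:360],None,fx=4.4,fy=4.4))
E
```

```text
t: 3.45
tcp_pos: [0.5618, 0.2799, 0.01]
tool_rot: [0.758, 0.652, 0.0, 0.0]
force: [-0.8, -1.2, -0.9]
finger_gap: 0.601
t 3.45 target [0.5525 0.2323] shift units [-0.484 -0.021  0.019] yawY -8.54 tilt [ 0.     0.001 -1.   ]
now n,t,z -0.1259 0.1184 0.01 F [-0.77 -1.18 -0.92]
```

View pics/side1.png

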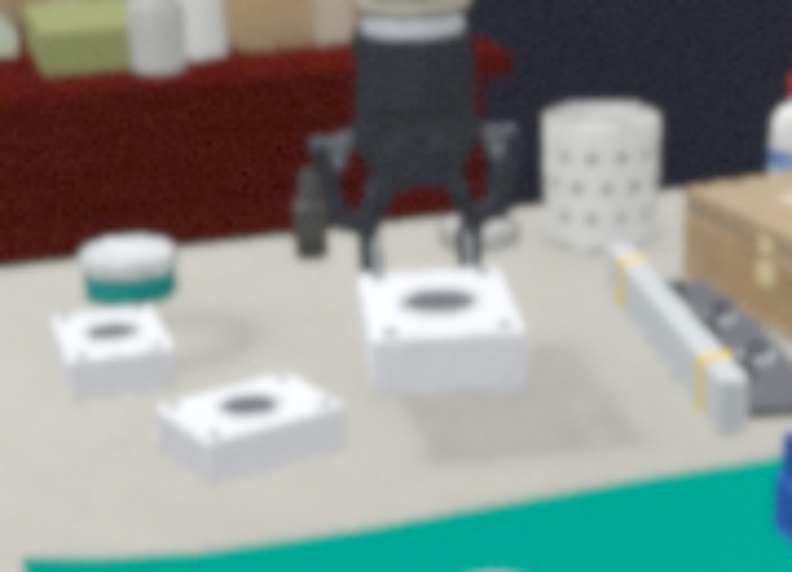

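```bash
python3 -m inch '[[-0.2,[-0.1,0,0],[0,0,0]],[-0.2,[-0.18,0,0],[0,0,0]],[-0.2,[-0.22,0,0],[0,0,0]],[-0.2,[-0.26,0,0],[0,0,0]],[-0.2,[-0.3,0,0],[0,0,0]]]'; python3 -m inch '[[-0.2,[-0.05,0,0],[0,0,0]],[-0.2,[-0.1,0,0],[0,0,0]],[-0.2,[-0.14,0,0],[0,0,0]],[-0.2,[-0.14,0,0],[0,0,0]]]'
python3 - <<'E'
from h import *
to(-.128,.090,.008)
E
```

```text
t: 4.0
tcp_pos: [0.5571, 0.2505, 0.0097]
tool_rot: [0.758, 0.652, 0.001, -0.001]
force: [-0.5, 4.8, 2.1]
finger_gap: 0.599
t: 4.4
tcp_pos: [0.5555, 0.2356, 0.0096]
tool_rot: [0.758, 0.652, 0.0, 0.0]
force: [0.3, 2.6, 1.2]
finger_gap: 0.603
t 4.4 target [0.5555 0.2521] shift units [ 0.163 -0.025  0.016] yawY -8.56 tilt [ 0.     0.001 -1.   ]
now n,t,z -0.1255 0.0737 0.0096 F [0.27 2.63 1.17]
```

```bash
python3 -m inch '[[-0.2,[0.15,0,0],[0,0,0]],[-0.2,[0.3,0,0],[0,0,0]],[-0.2,[0.3,0,-0.4],[0,0,0]],[-0.2,[0.3,0,-0.8],[0,0,0]],[-0.2,[0.6,0,-1],[0,0,0]],[-0.2,[0.9,0,-1],[0,0,0]],[-0.2,[0.9,0,-1],[0,0,0]]]'
cat > look.py <<'E'
from h import *
import sys
p,d=snapshot("top");X=cloud("top",d);cv2.imwrite(f"pics/{sys.argv[1]}.png",cv2.resize(p[110:260,140:320],None,fx=4,fy=4))
hsv=cv2.cvtColor(p,cv2.COLOR_BGR2HSV)
q=X.reshape(-1,3);r=q[:,:2]-F;n=r@N;t=r@T
m=(n<-.002)&(n>-.2)&(abs(t)<.12)&(q[:,2]>.031)&(q[:,2]<.042)&(hsv[...,2].ravel()>30)
a=np.c_[n,t][m];c,s,an=cv2.minAreaRect((a*1000).astype(np.float32));print("depth block: c(n,t)",np.round(c,1),"size",np.round(s,1),"ang",round(an,2),m.sum())
to(-.2,0,.01)
E
python3 look.py top2
```

```text
t: 5.1
tcp_pos: [0.5692, 0.3297, 0.1107]
tool_rot: [0.756, 0.654, 0.002, 0.001]
force: [-0.2, -0.6, 0.6]
finger_gap: 0.599
depth block: c(n,t) [-124.     2.7] size [119.7  89.6] ang 89.92 1242
t 5.15 target [0.4708 0.1739] shift units [-1.662 -0.74   0.995] yawY -8.33 tilt [-0.     0.001 -1.   ]
now n,t,z -0.1269 0.1665 0.1095 F [-0.61 -0.39 -1.11]
```

View pics/top2.png

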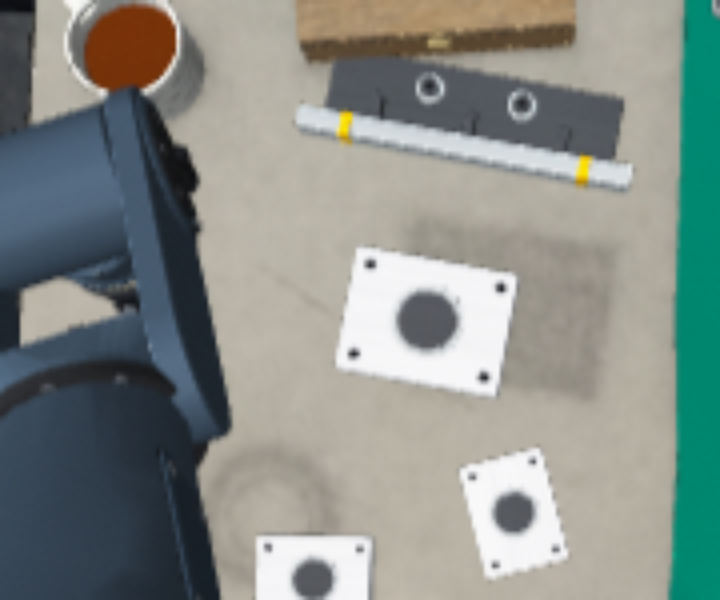

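The block is now square to the fence (0.1° off) and at +2.7 mm along it. Next I turn the tool 90° and go behind the block.

```bash
python3 -m inch '[[-0.2,[-0.4,-0.3,0],[0,0,-0.02]],[-0.2,[-0.8,-0.6,0],[0,0,-0.05]],[-0.2,[-0.9,-0.7,0],[0,0,-0.25]],[-0.2,[-0.9,-0.7,0],[0,0,-0.25]],[-0.2,[-0.9,-0.7,0],[0,0,-0.25]],[-0.2,[-0.9,-0.7,0],[0,0,-0.25]],[-0.2,[-0.9,-0.7,0],[0,0,-0.25]],[-0.2,[-0.9,-0.7,0],[0,0,-0.25]],[-0.2,[-0.9,-0.7,0],[0,0,-0.25]],[-0.2,[-0.9,-0.7,0],[0,0,-0.25]],[-0.2,[-0.9,-0.7,0],[0,0,-0.25]],[-0.2,[-0.9,-0.7,0],[0,0,-0.25]],[-0.2,[-0.9,-0.7,0],[0,0,-0.25]],[-0.2,[-0.9,-0.7,0],[0,0,-0.25]]]'
python3 -c "
from h import *
to(-.193,.003,.01)"
```

```text
t: 6.55
tcp_pos: [0.4854, 0.2463, 0.109]
tool_rot: [0.075, 0.997, -0.0, -0.0]
force: [0.3, 0.4, -0.3]
finger_gap: 0.598
t 6.55 target [0.4782 0.1758] shift units [-0.036 -0.707  0.991] yawY 81.37 tilt [ 0.001 -0.001 -1.   ]
now n,t,z -0.1964 0.0738 0.109 F [ 0.27  0.38 -0.34]
```

```bash
python3 -m inch '[[-0.2,[-0.03,-0.35,0],[0,0,0]],[-0.2,[-0.03,-0.7,0],[0,0,0]],[-0.2,[-0.03,-0.7,0.2],[0,0,0]],[-0.2,[-0.03,-0.7,0.4],[0,0,0]],[-0.2,[-0.03,-0.7,0.7],[0,0,0]],[-0.2,[-0.03,-0.7,0.7],[0,0,0]]]'
python3 - <<'E'
from h import *
p,d=snapshot("side");cv2.imwrite("pics/side2.png",cv2.resize(p[130:260,180:360],None,fx=4.4,fy=4.4))
to(-.193,.003,.01)
E
```

```text
t: 7.15
tcp_pos: [0.4759, 0.1762, 0.0367]
tool_rot: [0.075, 0.997, -0.001, -0.003]
force: [-0.2, -0.1, -0.2]
finger_gap: 0.6
t 7.2 target [0.4782 0.1758] shift units [-0.015 -0.005  0.281] yawY 81.4 tilt [ 0.004 -0.001 -1.   ]
now n,t,z -0.1944 0.0035 0.0381 F [ 0.05 -0.8   0.77]
```

View pics/side2.png

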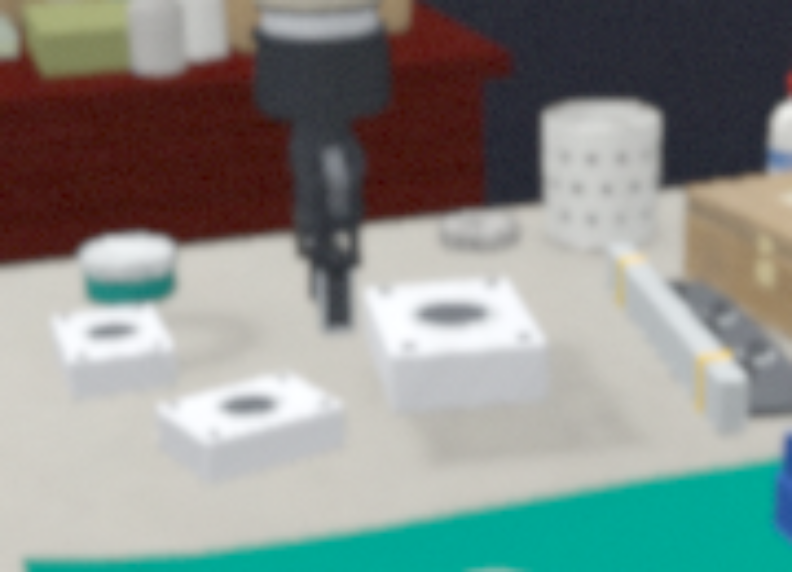

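The fingers are clear behind the block. I lower them, then push forward and stop about 10 mm short.

```bash
python3 -m inch '[[-0.2,[0,0,0.15],[0,0,0]],[-0.2,[0,0,0.28],[0,0,0]],[-0.2,[0,0,0.28],[0,0,0]]]'
python3 -m inch '[[-0.2,[-0.1,0,0],[0,0,0]],[-0.2,[-0.15,0,0],[0,0,0]],[-0.2,[-0.2,0,0],[0,0,0]],[-0.2,[-0.25,0,0],[0,0,0]],[-0.2,[-0.3,0,0],[0,0,0]],[-0.2,[-0.35,0,0],[0,0,0]],[-0.2,[-0.4,0,0],[0,0,0]],[-0.2,[-0.45,0,0],[0,0,0]],[-0.2,[-0.5,0,0],[0,0,0]],[-0.2,[-0.55,0,0],[0,0,0]],[-0.2,[-0.6,0,0],[0,0,0]],[-0.2,[-0.65,0,0],[0,0,0]],[-0.2,[-0.7,0,0],[0,0,0]],[-0.2,[-0.75,0,0],[0,0,0]],[-0.2,[-0.79,0,0],[0,0,0]],[-0.2,[-0.8,0,0],[0,0,0]],[-0.2,[-0.8,0,0],[0,0,0]]]'
python3 look.py top3
```

```text
t: 7.5
tcp_pos: [0.4778, 0.1769, 0.0109]
tool_rot: [0.075, 0.997, -0.0, -0.001]
force: [-0.4, 0.3, 0.7]
finger_gap: 0.597
t: 9.2
tcp_pos: [0.555, 0.1649, 0.0118]
tool_rot: [0.075, 0.997, -0.0, -0.003]
force: [-5.3, 0.4, 3.1]
finger_gap: 0.6
depth block: c(n,t) [-52.2   2.5] size [120.2  76.6] ang 89.72 254
t 9.25 target [0.4708 0.1739] shift units [ 0.846 -0.037  0.022] yawY 81.44 tilt [ 0.005 -0.001 -1.   ]
now n,t,z -0.1154 0.0037 0.0118 F [-4.73  0.24  2.52]
```

View pics/top3.png

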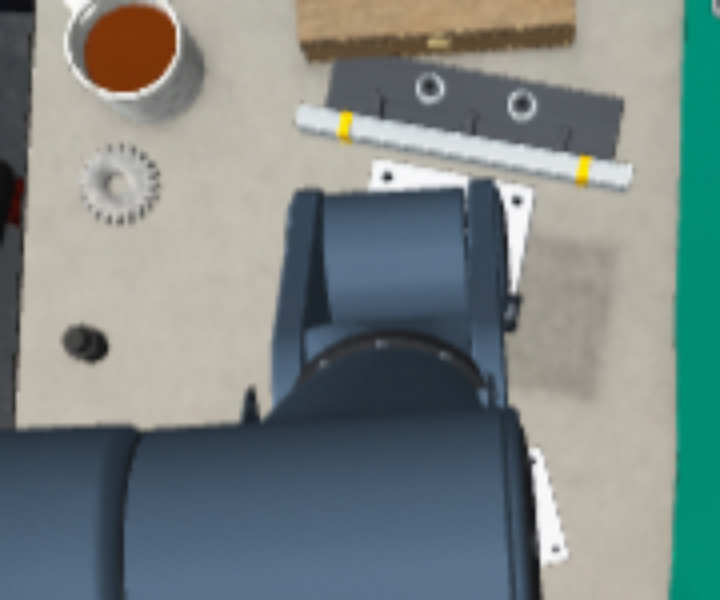

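Still square, with about 14 mm to go. I continue slowly until contact.

```bash
python3 -m inch '[[-0.2,[-0.03,0,0],[0,0,0]],[-0.2,[-0.06,0,0],[0,0,0]],[-0.2,[-0.08,0,0],[0,0,0]],[-0.2,[-0.1,0,0],[0,0,0]],[-0.2,[-0.11,0,0],[0,0,0]],[-0.2,[-0.12,0,0],[0,0,0]]]'
python3 -m inch '[[-0.2,[-0.01,0,0],[0,0,0]],[-0.2,[-0.02,0,0],[0,0,0]],[-0.2,[-0.02,0,0],[0,0,0]]]'; python3 look.py top4
```

```text
t: 9.85
tcp_pos: [0.5657, 0.1633, 0.0118]
tool_rot: [0.075, 0.997, -0.0, -0.004]
force: [-7.5, 0.9, 3.8]
finger_gap: 0.602
t: 10.15
tcp_pos: [0.568, 0.163, 0.0118]
tool_rot: [0.075, 0.997, -0.0, -0.004]
force: [-6.3, 1.1, 3.7]
finger_gap: 0.601
depth block: c(n,t) [-39.1   2. ] size [119.4  73.8] ang 89.46 194
t 10.2 target [0.4708 0.1739] shift units [ 0.977 -0.037  0.024] yawY 81.44 tilt [ 0.007 -0.001 -1.   ]
now n,t,z -0.1022 0.0037 0.0117 F [-7.01  0.66  3.17]
```

```bash
for i in 1; do python3 -m inch '[[-0.2,[-0.01,0,0],[0,0,0]],[-0.2,[-0.02,0,0],[0,0,0]],[-0.2,[-0.02,0,0],[0,0,0]]]';done; python3 -m inch '[[-0.2,[-0.01,0,0],[0,0,0]],[-0.2,[-0.01,0,0],[0,0,0]]]'; python3 -m inch '[[-0.2,[-0.01,0,0],[0,0,0]],[-0.2,[-0.01,0,0],[0,0,0]]]'
```

```text
t: 10.5
tcp_pos: [0.5688, 0.1628, 0.0117]
tool_rot: [0.075, 0.997, -0.0, -0.005]
force: [-8.2, 2.0, 5.6]
finger_gap: 0.602
t: 10.7
tcp_pos: [0.5688, 0.1628, 0.0117]
tool_rot: [0.075, 0.997, -0.0, -0.006]
force: [-9.9, 1.5, 6.5]
finger_gap: 0.6
t: 10.9
tcp_pos: [0.5688, 0.1628, 0.0118]
tool_rot: [0.075, 0.997, -0.001, -0.007]
force: [-11.5, 2.7, 8.6]
finger_gap: 0.602
```

It has stopped moving and the force is rising, so it is in contact. A little more push will seat it.

```bash
python3 -m inch '[[-0.2,[-0.02,0,0],[0,0,0]],[-0.2,[-0.04,0,0],[0,0,0]],[-0.2,[-0.04,0,0],[0,0,0]]]'; python3 -m inch '[[-0.2,[-0.02,0,0],[0,0,0]],[-0.2,[-0.03,0,0],[0,0,0]],[-0.2,[-0.03,0,0],[0,0,0]]]';python3 -c "
from h import *
to(-.2,.003,.01)"
```

```text
t: 11.2
tcp_pos: [0.5686, 0.1627, 0.0115]
tool_rot: [0.075, 0.997, -0.001, -0.011]
force: [-16.8, 4.1, 13.2]
finger_gap: 0.6
t: 11.5
tcp_pos: [0.5686, 0.1627, 0.0115]
tool_rot: [0.075, 0.997, -0.001, -0.014]
force: [-20.8, 5.3, 16.8]
finger_gap: 0.606
t 11.5 target [0.4713 0.1768] shift units [ 0.982 -0.004  0.042] yawY 81.44 tilt [ 0.028 -0.004 -1.   ]
now n,t,z -0.1017 0.0035 0.0115 F [-20.84   5.28  16.79]
```

```bash
python3 -m inch '[[-0.2,[0.1,0,0],[0,0,0]],[-0.2,[0.2,0,0],[0,0,0]],[-0.2,[0.4,0,0],[0,0,0]],[-0.2,[0.4,0,0],[0,0,0]],[-0.2,[0.4,0,-0.4],[0,0,0]],[-0.2,[0.4,0,-0.8],[0,0,0]],[-0.2,[0.4,0,-1],[0,0,0]],[-0.2,[0.4,0,-1],[0,0,0]]]'
python3 -m inch '[[-0.2,[0,0.5,-0.3],[0,0,0]],[-0.2,[0,1,-0.3],[0,0,0]],[-0.2,[0,1,-0.3],[0,0,0]]]'
python3 -m inch '[[-0.2,[0,0.5,0],[0,0,0]],[-0.2,[0,1,0],[0,0,0]],[-0.2,[0,1,0],[0,0,0]],[-0.2,[0,1,0],[0,0,0]]]'
python3 look.py top5
python3 - <<'E'
from h import *
p,d=snapshot("side");cv2.imwrite("pics/side5.png",cv2.resize(p[130:260,180:360],None,fx=4.4,fy=4.4))
E
```

```text
t: 12.3
tcp_pos: [0.5472, 0.1673, 0.1152]
tool_rot: [0.075, 0.997, 0.001, 0.005]
force: [0.4, 0.5, -0.1]
finger_gap: 0.596
t: 12.6
tcp_pos: [0.5601, 0.2707, 0.1423]
tool_rot: [0.073, 0.997, 0.002, 0.003]
force: [0.2, -0.5, -0.2]
finger_gap: 0.6
t: 13.0
tcp_pos: [0.572, 0.3653, 0.1398]
tool_rot: [0.074, 0.997, -0.001, -0.001]
force: [0.6, -0.0, 0.1]
finger_gap: 0.598
depth block: c(n,t) [-46.    2.6] size [ 87.9 120. ] ang 0.01 1203
t 13.05 target [0.4708 0.1739] shift units [ 0.715 -2.029  1.304] yawY 81.48 tilt [ 0.002 -0.002 -1.   ]
now n,t,z -0.1285 0.2033 0.1399 F [-0.62 -1.15 -0.44]
```

View pics/top5.png

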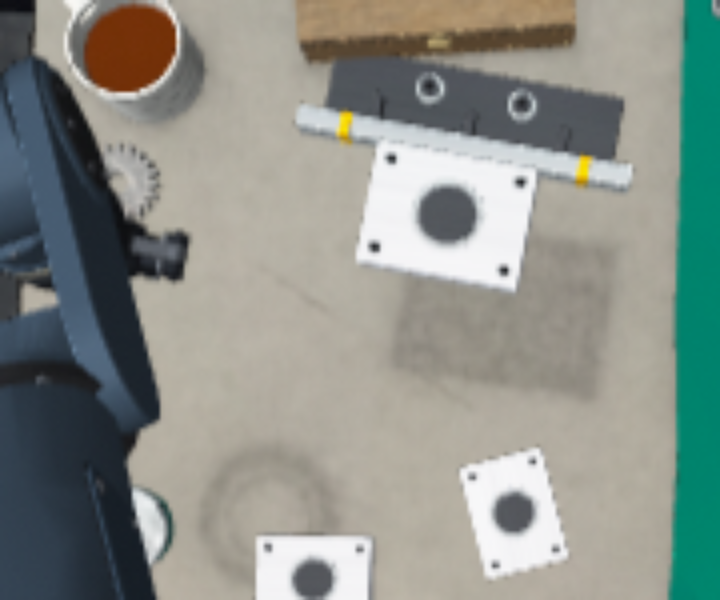

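View pics/side5.png

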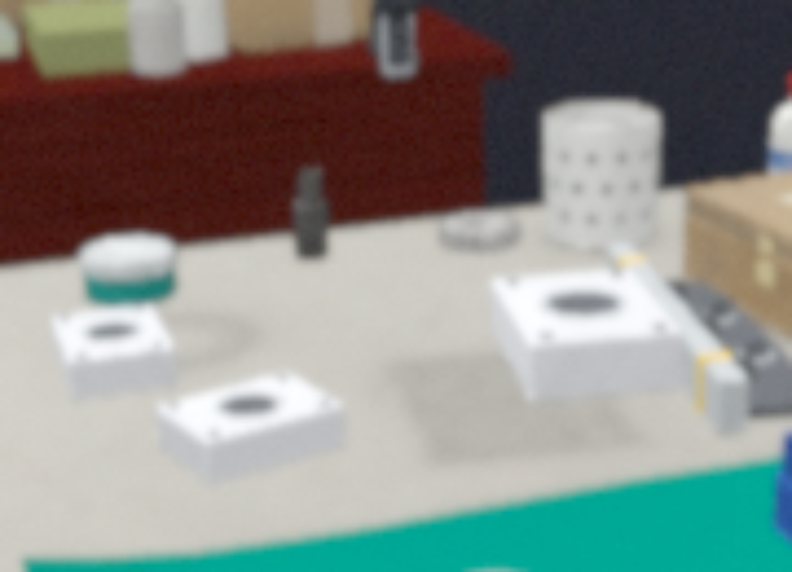

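The block is flush: rear edge 90 mm from the face, 0.0° off, +2.6 mm along. The other things are where they were, and the arm is clear.

```bash
python3 -c "
from h import *
print(sense()['t'],sense()['force'].round(1)); print(sign_off())"
```

```text
13.1 [-0.1 -0.  -0.8]
the job is handed in; nothing more can be done
None
```

The die block now lies with a long side flat against the fence, between the yellow lines. I handed the job in at 13.1 s with the arm clear.

- **How:** I pushed the block's left short end about 24 mm along the fence with two fingertips, which also squared it. I then pushed it forward with two fingertips until it stopped, and seated it with about 21 N along the push.
- **Last checks:** The top camera's depth reading put the block's long side 0.0° off the fence. Its centre is 2.6 mm from mid-fence, where up to 25 mm is allowed. Its rear edge is 90 mm from the fence face, so it is flush to within the 2 mm calibration. It stayed flat. The gear, pin and tin looked unmoved in the side picture, though the arm partly hid the gear and tin from above. My last pictures did not cover the bearing ring, bin and brush, but I never went near them.
- **Disagreement:** The task says the block starts 35–90° off square. Both cameras showed it only about 3.5° off, so I went by the measurement and no large turn was needed.

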